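# Spring check of a tilt plate in the fume hood

## Robot

A 7-joint arm with a two-finger parallel gripper is mounted at the origin on the work surface. World frame = base frame: x ahead of the robot, y to its left, z up, the work surface at z = 0. Lengths are in mm, angles in rad, forces in N, time in s.
With the tool pointing down it reaches from about 425 to 1025 mm from the base axis. Payload 9.4 kg.
Tool frame: the origin (TCP) lies on the centre line of the jaws, within the pads' length; the fingertips stand 17 mm ahead of it and the grasp point (between the pads) lies 2 mm behind it; z points along the fingers, x is the direction in which the jaws open and shut, and the axes are right-handed (so a half turn about z gives the same grasp; the last joint's range is limited). The gripper opens to 93 mm and grips with 3 to 60 N. Pads are 15 mm wide; open, the fingers measure 128 mm over their backs; the gripper's body (75 mm by 188 mm) begins 65 mm behind the grasp point.
Start: joints at [1.082, 0.599, -0.003, 1.599, 0.002, 0.943, -0.08], TCP at [290.179, -664.395, 235.618] pointing down, gripper open.
Joint ranges: [-2.57, 2.57], [-0.35, 1.97], [-1.29, 1.29], [0.11, 2.56], [-1.05, 4.19], [0.11, 1.86], [-2.63, 2.63]. Speed limits (rad/s): [2.22, 2.22, 3.01, 3.01, 3.14, 3.14, 3.14].

## Interface

Orientations are given as a 3x3 rotation matrix whose columns are the frame's x, y, z axes.
In Python, from cell import robot gives the robot as it stands.
- The arm moves only by the shell command python3 -m crank 'ROWS' [FORCE]. ROWS is a JSON object of lists of equal length, an entry for each row: "linear": the shift along the tool's x, y, z in mm, a list of three; "rotation": the turn, a rotation vector about the tool's x, y, z in degrees, a list of three; "gripper": the opening, from 0 (shut) to 1 (fully open). In form: {"linear": [[tx, ty, tz], ...], "rotation": [[wx, wy, wz], ...], "gripper": [gripper, ...]}. A call has 1 to 12 rows; each row shifts and turns the commanded pose from where the row before left it, along the tool's axes as they then stand; what a row does not reach is not made up. A row lasts 1/12 s, in which the tool goes at most 41.7 mm and 7.16 degrees, less where a joint would pass 70% of its speed; a pose out of reach is approached as far as the arm can. A call is refused whole if a number of a shift passes 41.7 or a number of a turn 7.16, either way. A call with a gripper value outside its range is refused whole. The fingers move at their own pace and stop on an object; FORCE is the grip in N (left out, the last holds). Time passes only in rows, so rows that do not move let the fingers close. It gives the time, the measured TCP pose, the force and the opening at its end, in the units of the state.
- robot.get_obs(): the state, without advancing time (a new reading comes with each control period).
- robot.camera(name): name is "side" or "top" or "wrist"; returns the picture (480x640x3 uint8, red, green, blue); there is no depth.
- robot.calibration(name): a dict with "fx", "fy", "cx", "cy" (pixels), "pose" (4x4, takes a point from camera to world coordinates). Camera axes: x right, y up, looking along -z (the intrinsics and any distortion apply to the point x, -y, -z); pixel columns grow to the right and rows downward; lengths in mm; the calibration is good to about 2 mm. The wrist camera is an equidistant fisheye: a pixel r from the principal point sees the ray r / f radians off the axis. A picture is of the moment at which its call begins: read the wrist's pose just before it. calibration takes no time and is no camera call; for the wrist camera it gives the pose at the moment of the call.
- robot.hand_in(): hands the job in, once; it reports no verdict.
Trained networks look in the newest picture that a camera, given by its name, has taken for a name from the list of things; names that differ only in an ending like _2 or _b are one class to them, and where a whole thing is asked for, a point or a joint stands for the part that bears it (a point fixed in the world has none). Each returns a list of dicts, best first, with "confidence" (0 to 1); they miss things now and then, are a little off and sometimes report something else, mostly with a low value. They report only what shows in the picture. A call takes as long as a camera call.
- robot.outline_of(thing, camera): "pixels" (480x640 bool, what is visible of it).
- robot.tip_of(thing, camera): "location" ([x, y, z] in mm, in the coordinates of the camera as it stood for that picture, good to about 4 mm: a listed point, or the origin of a listed thing).
The state is a dict: "t": time; "q": joint angles; "joint_vel": joint speeds; "joint_torque": joint torques, N m; "eef_pos": TCP position; "eef_rot": TCP orientation; "wrist_force": force on the tool from outside, world axes, zero at the start; "torque": the same for the moment, N m; "opening": opening from 0.0 (shut) to 1.0 (fully open).
Only numpy, scipy, OpenCV 4.12 (cv2) and the standard library are available. Lean on these libraries where they do the work, as an engineer would, in place of code of your own. Each camera call takes 0.05 s, during which the arm holds its last target.

## Task

Check the springs of the tilt plate: with the fingertips press the corner with the round pad down until its pointer is level with the brass index collar on its scale post, hold it there for about a second without letting the pointer go past the collar, and let the corner spring back up. Then do the same with the corner with the square pad. Press one corner at a time, lift nothing, and leave the glassware and small parts around the plate where they stand.

Things in the scene. Friction and masses are not known exactly. Their poses are not given: they have to be found in the camera images.
- mount: Fixed mount: dark steel base 140 x 140 x 12 mm. Origin: centre of its underside, on the bench; z up. In its frame (x, y mm): pivot (-55, -55), round pad (55, -55), square pad (-55, 55), bare unsupported corner (55, 55). Beyond each pad a white scale post (10 x 10 mm, 72 mm high, black lines every 4 mm) stands on an arm of the base, at (140, -55) for round, (-55, 140) for square. Nothing of the mount is higher than the pads.
- plate: Moving aluminium plate, 130 x 130 x 8 mm, mid-plane 64 mm above the bench; origin at the pivot, axes as the mount's at rest. Springs hold it level. Pressing one pad tilts it about the line through pivot and other pad: only that corner's pointer moves. At a pad: about 1.5 N to start, then 0.5 N more per mm (6 to 10 N at the marks), hard stop 22 mm down; let go, it returns without bouncing.
- pad_round (a point): Centre of the top of the round black rubber pad, 32 mm diameter, 12 mm above the plate, 80 mm above the bench at rest, 110 mm from the pivot line. It moves with the plate.
- pad_square (a point): Centre of the top of the square black rubber pad, 30 x 30 mm, 12 mm above the plate, 80 mm above the bench at rest, 110 mm from the pivot line. It moves with the plate.
- tip_round (a point): Outer tip of the round-pad corner's pointer, a 6 mm thick aluminium rod that points outwards from the plate past the pad; 70 mm beyond the pad centre and 180 mm from the pivot line, 64 mm above the bench at rest. It goes down 1.64 mm for each mm the pad is pressed.
- tip_square (a point): The same for the square-pad corner: pointer tip 70 mm beyond the pad centre, 180 mm from the pivot line, 64 mm above the bench at rest, going down 1.64 mm per mm at the pad.
- mark_round (a point): Where the round-pad pointer's tip is when it is exactly at its mark: mid-height of the brass index collar (20 x 20 mm, 8 mm high, its nose 3 mm beyond the tip) round that white scale post. The collar stands 14 to 24 mm below the pointer's rest height, different each time, and stays put.
- mark_square (a point): The same for the square-pad pointer and its own brass index collar (8 mm high), 14 to 24 mm below the rest height, set independently of the other.
- flask: Bystander, loose, not to be moved: conical glass flask, 68 mm wide at the foot, 110 mm tall. Origin: centre of its underside.
- cylinder: Bystander, loose, not to be moved: slim glass measuring cylinder on a 60 mm round foot, 172 mm tall. Origin: centre of its underside.
- reagent: Bystander, loose, not to be moved: brown bottle with red cap, 50 mm wide, 100 mm tall. Origin: centre of its underside.
- beaker: Bystander, loose, not to be moved: small open glass beaker, 54 mm wide, 60 mm tall. Origin: centre of its underside.
- stopper: Bystander, loose, not to be moved: black rubber stopper, 24 mm wide, 26 mm tall. Origin: centre of its underside.
- vial: Bystander, loose, not to be moved: small glass vial with white cap, 24 mm wide, 45 mm tall. Origin: centre of its underside.
- block: Bystander, loose, not to be moved: aluminium block 45 x 22 x 18 mm, lying flat. Origin: centre of its underside.

How it is judged:
By the outcome, as a careful person would: the job done as asked, in the order asked, and still so for the second after the job is handed in, with the robot touching nothing.
It also fails if it takes over 51 s, if anything falls off the work surface, if the arm or the gripper's body presses on something with over 40 N, if the wrist force passes 120 N, or if a joint passes its speed limit or range.

## Working session

There is one attempt and no reset: what is moved stays moved. The work goes in short steps, Python scripts to look and compute and a shell command to move; the robot and the scene stay as the last step left them, time stands still between calls to the robot, and variables do not carry over. Pictures are saved under pics/ and viewed, and the job is handed in when it is done.

```bash
mkdir -p pics; ls
python3 - <<'E'
from cell import robot
import cv2,numpy as np
o=robot.get_obs()
print(o['t'],o['eef_pos'],np.round(o['eef_rot'],3).tolist(),o['opening'],o['wrist_force'])
for n in ('side','top','wrist'):
    im=robot.camera(n); cv2.imwrite(f'pics/{n}0.png',im[:,:,::-1])
    c=robot.calibration(n); print(n,{k:(np.round(v,3).tolist()) for k,v in c.items()})
    T=np.array(c['pose'])
    for th in ['pad_round','pad_square','tip_round','tip_square','mark_round','mark_square','mount','plate']:
        for d in robot.tip_of(th,n)[:2]:
            p=T[:3,:3]@np.array(d['location'])+T[:3,3]
            print(n,th,round(d['confidence'],2),np.round(p,1))
print(robot.get_obs()['t'])
E
```

```text
pics
0.0 [ 289.97300926 -663.99321907  234.76341629] [[0.4, -0.916, -0.001], [-0.916, -0.4, 0.001], [-0.002, 0.0, -1.0]] 1.0018822219533232 [-0.11162182 -0.33577069 -0.41811708]
side {'fx': 514.555, 'fy': 514.555, 'cx': 314.466, 'cy': 241.093, 'pose': [[0.991, 0.081, -0.106, 436.39], [-0.134, 0.588, -0.798, -787.441], [-0.002, 0.805, 0.594, 659.031], [0.0, 0.0, 0.0, 1.0]]}
side pad_round 0.67 [710.1  19.1  47.8]
side pad_round 0.58 [516.1 -65.1  79.9]
side pad_square 0.82 [639.6  25.1  81.2]
side tip_round 0.7 [ 509.8 -136.5   61.9]
side tip_square 0.88 [712.3  17.9  67. ]
side mark_round 0.41 [ 503.3 -140.3   48.7]
side mark_square 0.4 [709.1  21.1  50.7]
side mount 0.79 [576.  -21.5   4.4]
side plate 0.6 [531.9  43.1  63.1]
top {'fx': 562.87, 'fy': 562.87, 'cx': 316.729, 'cy': 240.223, 'pose': [[0.001, 0.993, -0.121, 386.645], [-1.0, -0.001, -0.017, -2.38], [-0.017, 0.121, 0.993, 1273.117], [0.0, 0.0, 0.0, 1.0]]}
top pad_round 0.57 [514.9 -70.   80. ]
top pad_round 0.39 [414.5 363.1   1.3]
top pad_square 0.91 [636.9  32.1  79.5]
top pad_square 0.48 [ 4.091e+02  3.636e+02 -3.000e-01]
top tip_round 0.72 [ 505.9 -134.8   65.6]
top tip_square 0.67 [708.8  19.4  64.6]
top tip_square 0.2 [ 656.9 -139.9    2.1]
top mark_round 0.52 [ 508.1 -139.    45.5]
top mark_square 0.48 [710.3  17.7  46.7]
top mount 0.96 [582.  -18.5   3.6]
top mount 0.73 [637.9  27.4  80.4]
top plate 0.78 [531.2  39.3  59. ]
top plate 0.34 [ 6.856e+02 -3.750e+02 -4.000e-01]
wrist {'fx': 371.648, 'fy': 371.648, 'cx': 321.588, 'cy': 238.934, 'pose': [[0.401, 0.877, 0.264, 364.524], [-0.916, 0.384, 0.115, -633.605], [-0.001, -0.288, 0.958, 385.23], [0.0, 0.0, 0.0, 1.0]]}
1.35
```

View pics/side0.png

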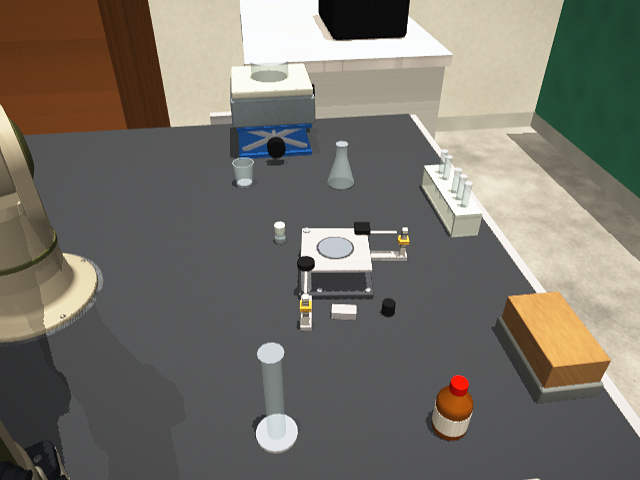

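View pics/top0.png

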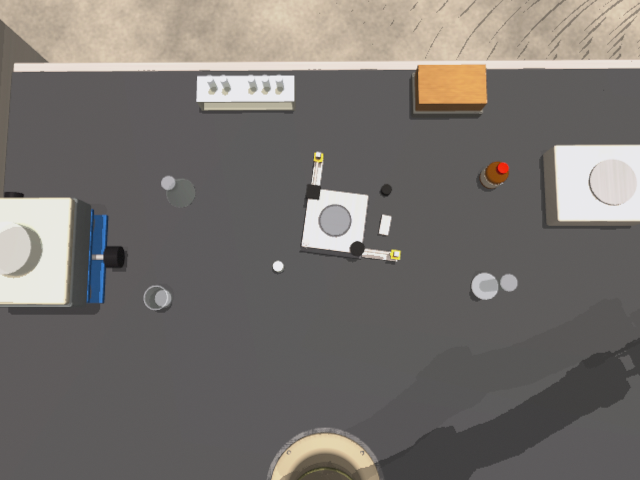

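View pics/wrist0.png

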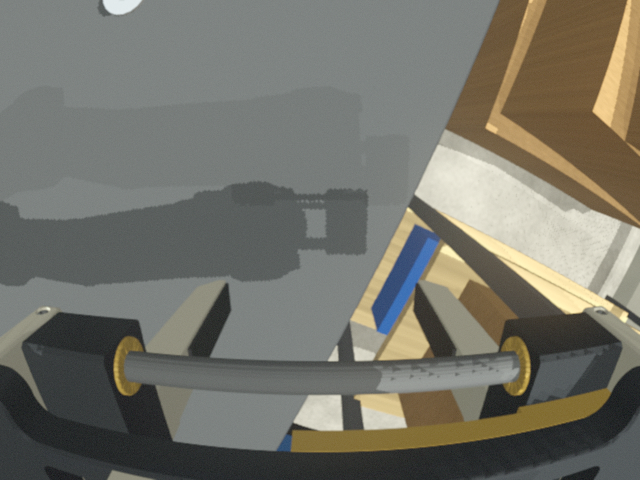

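Run:
```python
import cv2
a=cv2.imread('pics/side0.png')
cv2.imwrite('pics/crop1.png',cv2.resize(a[210:335,270:430],None,fx=5,fy=4.8,interpolation=cv2.INTER_CUBIC)[:600])
```

```text
(no output)
```

View pics/crop1.png

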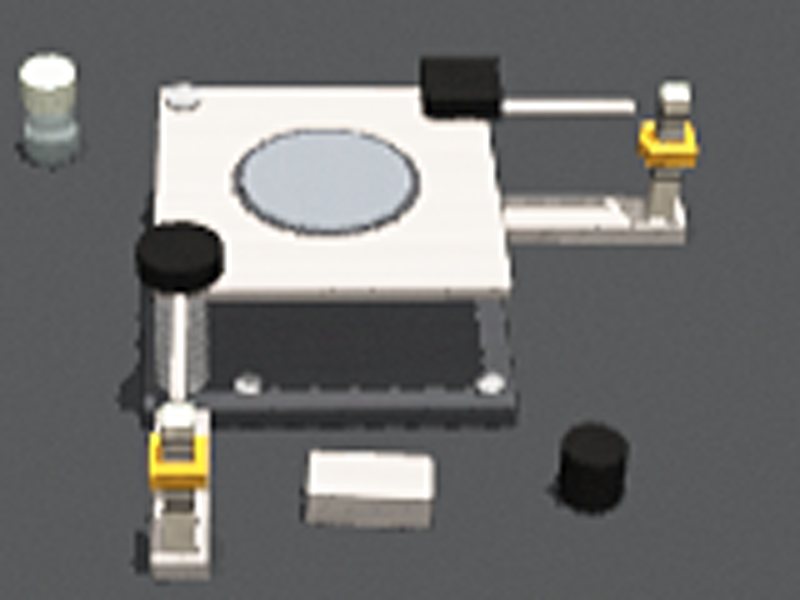

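```bash
python3 -m crank '{"linear":[[-19,-38,0],[-19,-38,0],[-19,-38,0],[-19,-38,0],[-19,-38,0],[-19,-38,0],[-19,-38,0],[-19,-38,0],[-19,-38,0],[-19,-38,0],[-19,-38,0],[-19,-38,0]],"rotation":[[0,0,0],[0,0,0],[0,0,0],[0,0,0],[0,0,0],[0,0,0],[0,0,0],[0,0,0],[0,0,0],[0,0,0],[0,0,0],[0,0,0]],"gripper":[0,0,0,0,0,0,0,0,0,0,0,0]}'
python3 -m crank '{"linear":[[-20,-40,0],[-20,-40,0],[0,0,13],[0,0,13],[0,0,13],[0,0,13],[0,0,13],[0,0,13],[0,0,13],[0,0,13],[0,0,11],[0,0,0]],"rotation":[[0,0,0],[0,0,0],[0,0,-6.4],[0,0,-6.4],[0,0,-6.4],[0,0,-6.4],[0,0,-6.4],[0,0,-6.4],[0,0,-6.4],[0,0,-6.4],[0,0,-6.4],[0,0,0]],"gripper":[0,0,0,0,0,0,0,0,0,0,0,0]}'
cat > h.py <<'E'
from cell import robot
import cv2,numpy as np
def snap(n,tag,things=()):
    c=robot.calibration(n); im=robot.camera(n); cv2.imwrite(f'pics/{tag}.png',im[:,:,::-1])
    T=np.array(c['pose']); np.savez(f'pics/{tag}.npz',T=T,K=[c['fx'],c['cx'],c['cy']])
    for th in things:
        for d in robot.tip_of(th,n)[:2]:
            print(n,th,round(d['confidence'],2),np.round(T[:3,:3]@np.array(d['location'])+T[:3,3],1))
    return im
def st():
    o=robot.get_obs(); R=o['eef_rot']
    print('t',round(o['t'],2),'pos',np.round(o['eef_pos'],1),'x',np.round(R[:,0],3),'z',np.round(R[:,2],3),'F',np.round(o['wrist_force'],1),'op',round(o['opening'],2))
def project(T,K,p,fish):
    q=T[:3,:3].T@(np.asarray(p,float)-T[:3,3]); q=np.array([q[0],-q[1],-q[2]])
    f,cx,cy=K
    if not fish: return np.array([f*q[0]/q[2]+cx,f*q[1]/q[2]+cy])
    r=np.hypot(q[0],q[1]); th=np.arctan2(r,q[2]); return np.array([cx+f*th*q[0]/r,cy+f*th*q[1]/r])
def ray(T,K,uv,fish):
    f,cx,cy=K; a=np.array([uv[0]-cx,uv[1]-cy])/f
    if fish:
        th=np.hypot(*a); d=np.array([np.sin(th)*a[0]/th,np.sin(th)*a[1]/th,np.cos(th)])
    else: d=np.array([a[0],a[1],1.]); d/=np.linalg.norm(d)
    return T[:3,3],T[:3,:3]@np.array([d[0],-d[1],-d[2]])
E
python3 - <<'E'
from h import *
st(); snap('wrist','w1',['tip_round','mark_round','pad_round','tip_square','mark_square','pad_square','mount','plate']); st()
E
```

```text
t: 2.35
eef_pos: [611.6, -278.8, 235.8]
eef_rot: [[0.4, -0.916, 0.0], [-0.916, -0.4, -0.0], [0.0, -0.0, -1.0]]
wrist_force: [0.5, -1.3, -0.2]
opening: 0.19
t: 3.35
eef_pos: [662.5, -216.6, 118.2]
eef_rot: [[0.989, -0.149, -0.003], [-0.149, -0.989, 0.001], [-0.004, -0.001, -1.0]]
wrist_force: [0.0, 0.1, -0.3]
opening: 0.003
t 3.35 pos [ 662.5 -216.6  118.2] x [ 0.989 -0.149 -0.004] z [-0.003  0.001 -1.   ] F [ 0.   0.1 -0.3] op 0.0
wrist tip_round 0.93 [ 507.2 -141.4   62.4]
wrist mark_round 0.84 [ 509.4 -137.6   51.1]
wrist pad_round 0.55 [516.7 -72.5  79.2]
wrist mark_square 0.41 [ 659.8 -139.    -4.4]
wrist mount 0.79 [580.3 -21.4  -4.9]
t 3.8 pos [ 664.2 -216.4  121.2] x [ 0.988 -0.154  0.001] z [ 0.001 -0.    -1.   ] F [-0.4 -0.7  0.1] op 0.0
```

View pics/w1.png

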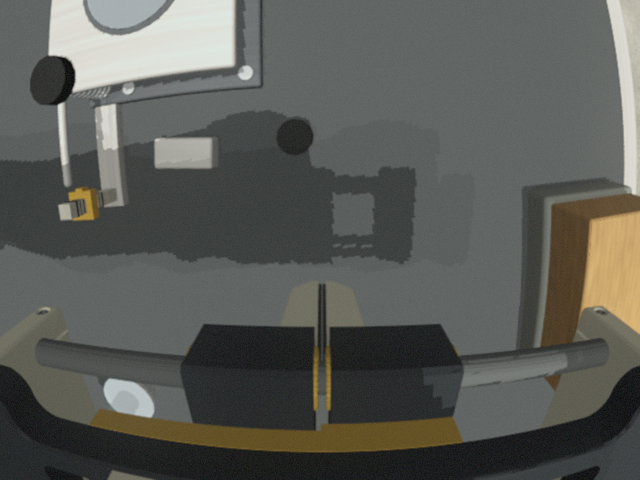

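Run:
```python
import cv2
a=cv2.imread('pics/w1.png')
cv2.imwrite('pics/c2.png',cv2.resize(a[50:230,20:150],None,fx=6,fy=6,interpolation=cv2.INTER_CUBIC)[480:])
```

```text
(no output)
```

View pics/c2.png

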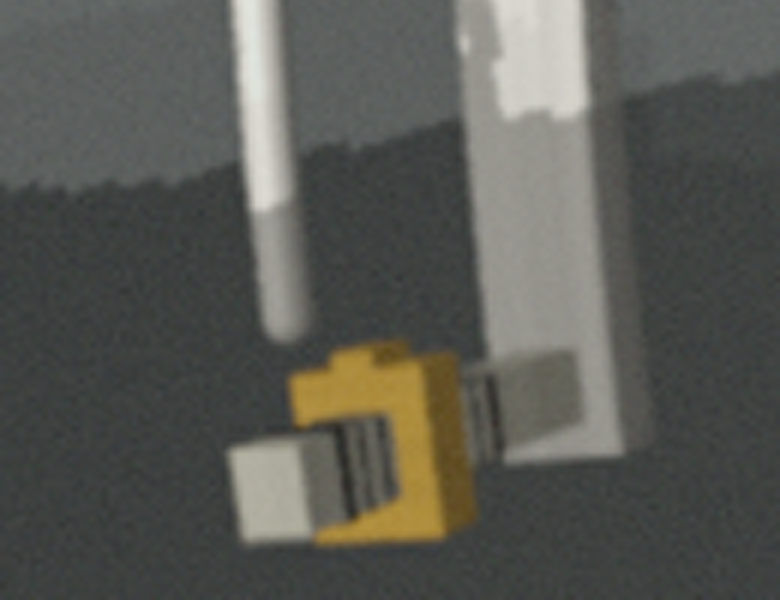

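```bash
cat > fit.py <<'E'
from h import *
from scipy.optimize import least_squares
from scipy.spatial.transform import Rotation as Rn
def fit(tag,fish,obs,x0,zc0,free_h=None):
    # obs: list of (uv,(mx,my,z,usezc))
    d=np.load(f'pics/{tag}.npz');T0=d['T'];K=d['K']
    def res(p):
        x,y,yaw,zc=p[:4]; T=T0.copy(); T[:3,3]+=p[4:7]; T[:3,:3]=Rn.from_rotvec(p[7:10]).as_matrix()@T0[:3,:3]
        c,s=np.cos(yaw),np.sin(yaw); r=[]
        for uv,(mx,my,z,u) in obs:
            P=[x+c*mx-s*my,y+s*mx+c*my,z+(zc if u else 0)]
            r+=list((project(T,K,P,fish)-uv)/0.6)
        return np.r_[r,p[4:7]/2,p[7:10]/0.005]
    s=least_squares(res,np.r_[x0,zc0,np.zeros(6)])
    n=2*len(obs); cov=np.linalg.inv(s.jac.T@s.jac)
    print(tag,'mount',np.round(s.x[:2],1),'yaw',round(np.degrees(s.x[2]),2),'zc',round(s.x[3],2),'sd',np.round(np.sqrt(np.diag(cov)[:4]),3),'cam',np.round(s.x[4:],4))
    print(np.round(s.fun[:n].reshape(-1,2)*0.6,1).tolist())
    return s.x
E
python3 - <<'E'
from fit import *
def c(u,v): return np.array([20+(u+.5)/6-.5,130+(v+.5)/6-.5])
obs=[(c(287,340),(125,-55,64,0)),
(c(228,450),(135,-60,72,0)),(c(305,438),(135,-50,72,0)),(c(245,545),(145,-60,72,0)),(c(316,541),(145,-50,72,0)),
(c(288,375),(130,-65,4,1)),(c(420,353),(130,-45,4,1)),(c(445,541),(150,-45,4,1)),(c(318,545),(150,-65,4,1)),
(c(458,350),(130,-45,-4,1)),(c(475,517),(150,-45,-4,1))]
fit('w1',True,obs,[580,-20,np.radians(-98)],45)
fit('w1',True,obs[1:],[580,-20,np.radians(-98)],45)
E
```

```text
w1 mount [578.1 -21.1] yaw -96.35 zc 49.67 sd [3.184 2.493 0.013 0.455] cam [-0.0000e+00  0.0000e+00 -2.0176e+00 -1.6000e-03 -3.6000e-03  0.0000e+00]
[[0.9, 0.1], [0.4, -0.0], [-1.3, 0.8], [0.2, -0.8], [-0.5, -1.0], [-0.0, 0.3], [-0.2, 1.3], [0.1, -0.8], [-0.4, 0.1], [-0.2, -0.2], [1.2, 0.4]]
w1 mount [578.9 -21.5] yaw -96.69 zc 49.9 sd [3.277 2.509 0.014 0.483] cam [ 0.0000e+00  1.0000e-04 -1.9886e+00 -1.6000e-03 -3.2000e-03 -0.0000e+00]
[[0.7, -0.1], [-1.1, 0.8], [0.4, -0.9], [-0.4, -1.0], [0.0, 0.2], [-0.1, 1.4], [0.1, -0.7], [-0.5, 0.1], [-0.1, -0.1], [1.2, 0.5]]
```

```bash
python3 -m crank '{"linear":[[-28,-20.5,0],[-28,-20.5,0],[-28,-20.5,0],[-28,-20.5,0],[-28,-20.5,0],[-27,-20.5,0],[0,0,5],[0,0,5],[0,0,4],[0,0,0]],"rotation":[[0,0,0],[0,0,0],[0,0,0],[0,0,0],[0,0,0],[0,0,0],[0,0,0],[0,0,0],[0,0,0],[0,0,0]],"gripper":[0,0,0,0,0,0,0,0,0,0]}'
python3 - <<'E'
from h import *
st(); snap('wrist','w2',['tip_square','mark_square','pad_square']); st(); snap('side','s2',['tip_round','mark_round','pad_round']);st()
a=cv2.imread('pics/s2.png')
cv2.imwrite('pics/s2c.png',cv2.resize(a[215:335,270:430],None,fx=5,fy=5,interpolation=cv2.INTER_CUBIC))
E
```

```text
t: 4.63
eef_pos: [518.5, -70.2, 105.9]
eef_rot: [[0.988, -0.154, -0.0], [-0.154, -0.988, -0.0], [0.0, 0.0, -1.0]]
wrist_force: [-0.7, 0.2, 0.8]
opening: 0.006
t 4.63 pos [518.5 -70.2 105.9] x [ 0.988 -0.154  0.   ] z [-0. -0. -1.] F [-0.7  0.2  0.8] op 0.01
wrist tip_square 0.31 [483.9 101.    3.8]
wrist mark_square 0.77 [706.3  19.   47.2]
wrist mark_square 0.42 [529.6  39.1  64.8]
wrist pad_square 0.63 [638.9  24.9  77.6]
t 4.83 pos [518.2 -70.1 106.5] x [ 0.988 -0.154  0.   ] z [ 0. -0. -1.] F [ 0.4  0.3 -0.2] op 0.0
side tip_round 0.87 [ 503.6 -137.8   60.1]
side mark_round 0.49 [ 504.8 -137.1   48.8]
side pad_round 0.74 [517.3 -63.5  80.9]
t 5.03 pos [517.8 -69.6 106.7] x [ 0.988 -0.154  0.   ] z [ 0.  0. -1.] F [ 0.9 -0.2 -0.4] op 0.0
```

View pics/w2.png

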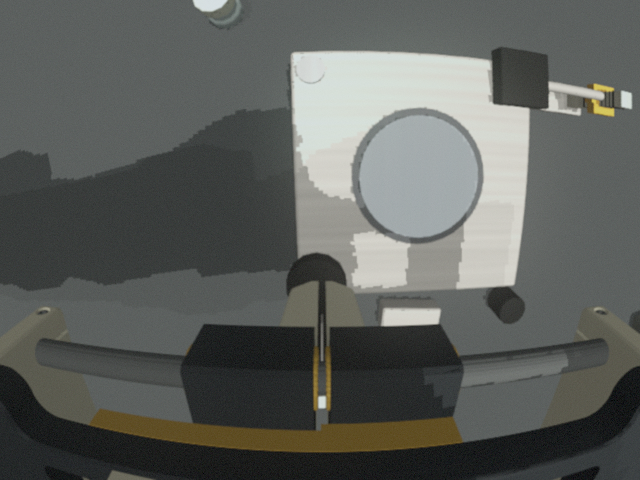

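View pics/s2c.png

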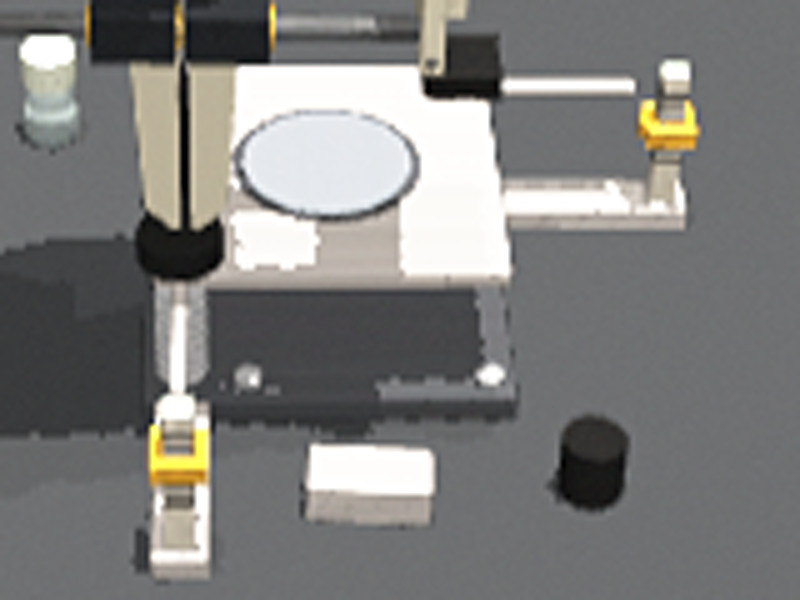

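```bash
python3 -m crank '{"linear":[[0,0,0],[0,0,0],[0,0,0],[0,0,0],[0,0,0],[0,0,0],[0,0,0],[0,0,0],[0,0,0],[0,0,0],[0,0,0],[0,0,0]],"rotation":[[0,0,7.1],[0,0,7.1],[0,0,7.1],[0,0,7.1],[0,0,7.1],[0,0,7.1],[0,0,7.1],[0,0,7.1],[0,0,7.1],[0,0,7.1],[0,0,7.1],[0,0,7.1]],"gripper":[0,0,0,0,0,0,0,0,0,0,0,0]}'
python3 -m crank '{"linear":[[0,0,0],[0,0,0]],"rotation":[[0,0,7.1],[0,0,0]],"gripper":[0,0]}'
python3 - <<'E'
from h import *
st(); snap('wrist','w3',['tip_round','mark_round']); st(); 
a=cv2.imread('pics/w2.png')
cv2.imwrite('pics/w2c.png',cv2.resize(a[40:140,480:640],None,fx=5,fy=5,interpolation=cv2.INTER_CUBIC))
E
```

```text
t: 6.03
eef_pos: [517.8, -69.3, 106.7]
eef_rot: [[-0.076, -0.997, 0.0], [-0.997, 0.076, 0.0], [-0.0, -0.0, -1.0]]
wrist_force: [0.2, 0.2, 1.0]
opening: 0.002
t: 6.2
eef_pos: [517.8, -69.2, 106.6]
eef_rot: [[-0.198, -0.98, 0.0], [-0.98, 0.198, -0.0], [0.0, -0.0, -1.0]]
wrist_force: [1.0, 0.7, -0.5]
opening: 0.004
t 6.2 pos [517.8 -69.2 106.6] x [-0.198 -0.98   0.   ] z [ 0. -0. -1.] F [ 1.   0.7 -0.5] op 0.0
wrist tip_round 0.65 [ 508.9 -139.9   64. ]
wrist mark_round 0.73 [ 509.9 -137.7   50.7]
wrist mark_round 0.62 [634.7  25.3  76.4]
t 6.35 pos [517.7 -69.3 106.6] x [-0.188 -0.982  0.   ] z [-0. -0. -1.] F [ 0.  -0.2  0.4] op 0.01
```

View pics/w3.png

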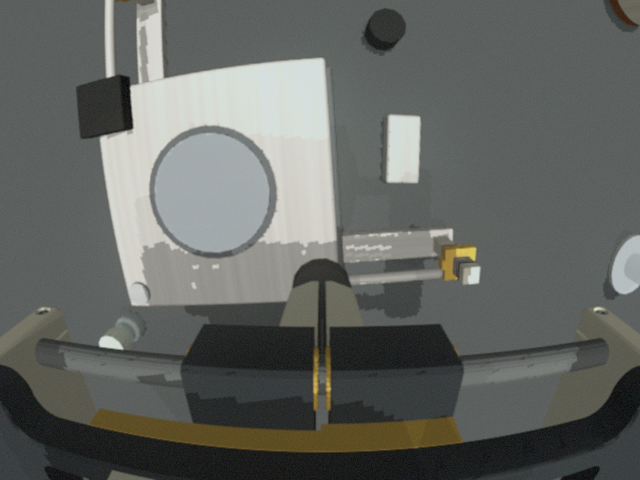

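View pics/w2c.png

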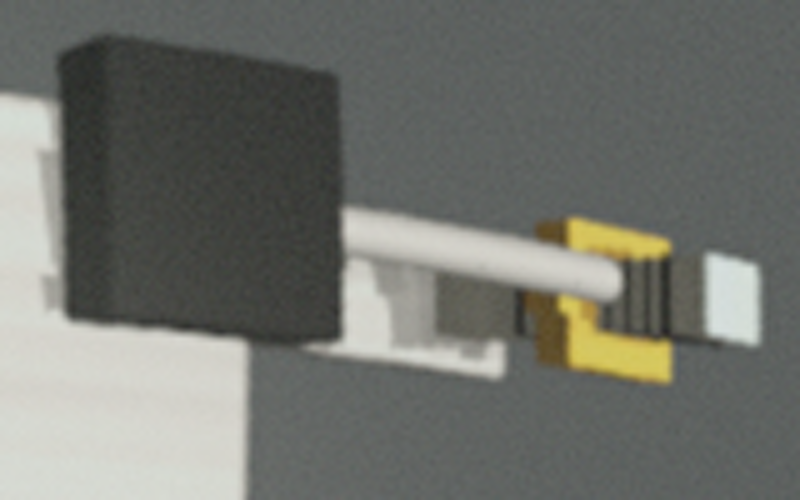

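Run:
```python
from fit import *
def c(u,v): return np.array([480+(u+.5)/5-.5,40+(v+.5)/5-.5])
obs=[(c(705,252),(-60,135,72,0)),(c(707,341),(-50,135,72,0)),(c(761,264),(-60,145,72,0)),(c(760,347),(-50,145,72,0)),
(c(570,218),(-65,130,4,1)),(c(570,367),(-45,130,4,1)),(c(670,242),(-65,150,4,1)),(c(672,383),(-45,150,4,1)),
(c(538,223),(-65,130,-4,1)),(c(540,362),(-45,130,-4,1)),(c(618,278),(-55,125,64,0))]
fit('w2',True,obs,[580,-20,np.radians(-98)],45)
fit('w2',True,obs[:-1],[580,-20,np.radians(-98)],45)
a=cv2.imread('pics/w3.png')
cv2.imwrite('pics/w3c.png',cv2.resize(a[215:305,340:500],None,fx=5,fy=5,interpolation=cv2.INTER_CUBIC))
```

```text
w2 mount [578.  -22.3] yaw -97.51 zc 45.29 sd [2.831 2.887 0.013 0.437] cam [-0.000e+00  0.000e+00 -3.983e-01 -3.000e-04  1.400e-03 -0.000e+00]
[[0.7, 0.5], [0.4, -1.6], [-0.5, 0.7], [-0.2, -0.5], [0.3, 0.0], [0.4, -0.4], [0.3, -0.1], [-0.1, 0.1], [-0.4, -0.3], [-0.7, 0.5], [-0.4, 1.0]]
w2 mount [577.9 -24.1] yaw -96.93 zc 45.45 sd [2.916 3.031 0.014 0.477] cam [-0.000e+00  1.000e-04 -5.502e-01 -1.500e-03  1.700e-03  0.000e+00]
[[0.6, 0.7], [0.3, -1.4], [-0.6, 0.7], [-0.3, -0.4], [0.2, 0.2], [0.5, -0.2], [0.3, -0.2], [0.0, 0.1], [-0.5, -0.1], [-0.6, 0.7]]
```

View pics/w3c.png

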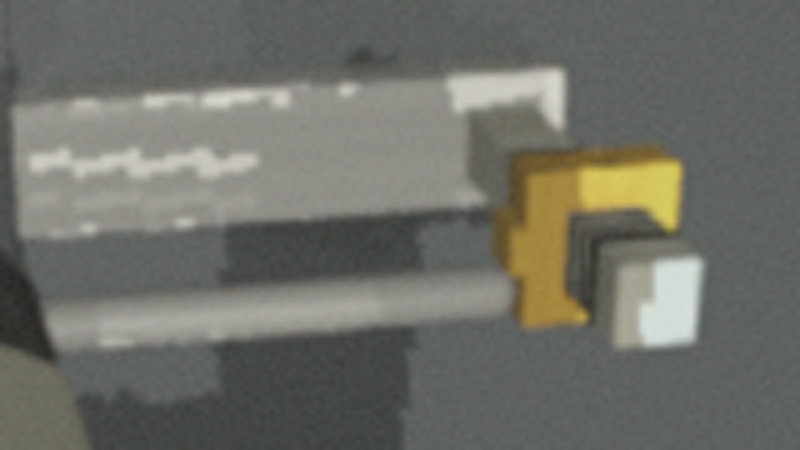

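Run:
```python
from fit import *
def c(u,v): return np.array([340+(u+.5)/5-.5,215+(v+.5)/5-.5])
obs=[(c(615,266),(135,-50,72,0)),(c(703,257),(145,-50,72,0)),(c(613,350),(135,-60,72,0)),(c(700,346),(145,-60,72,0)),
(c(526,172),(130,-45,4,1)),(c(683,162),(150,-45,4,1)),(c(520,327),(130,-65,4,1)),
(c(513,156),(130,-45,-4,1)),(c(660,149),(150,-45,-4,1)),(c(515,293),(125,-55,64,0))]
for o in (obs,obs[:-1]):
    p=fit('w3',True,o,[580,-20,np.radians(-98)],45)
    d=np.load('pics/w3.npz');T=d['T'].copy();K=d['K'];T[:3,3]+=p[4:7];T[:3,:3]=Rn.from_rotvec(p[7:10]).as_matrix()@T[:3,:3]
    cc,s=np.cos(p[2]),np.sin(p[2])
    for z,mx in ((64,125),(p[3],124.4)):
        P=[p[0]+cc*mx+s*55,p[1]+s*mx-cc*55,z]; print(np.round(P,1),((project(T,K,P,True)-[340,215])*5).round())
```

```text
w3 mount [579.5 -22.1] yaw -97.79 zc 48.91 sd [2.848 2.457 0.012 0.543] cam [ 0.000e+00  1.000e-04 -1.219e+00  2.100e-03 -2.900e-03  0.000e+00]
[[1.2, 0.4], [-0.2, 0.8], [0.3, 0.1], [-1.1, -0.7], [0.7, 0.5], [-0.2, 0.4], [0.3, 0.4], [-0.6, -0.4], [-0.3, -1.0], [-0.2, -0.6]]
[ 508.1 -138.5   64. ] [512. 288.]
[ 508.2 -137.9   48.9] [471. 243.]
w3 mount [580.4 -22.4] yaw -98.09 zc 49.09 sd [2.932 2.5   0.013 0.575] cam [-0.     -0.     -1.3994  0.0019 -0.003   0.    ]
[[1.1, 0.2], [-0.3, 0.7], [0.2, -0.1], [-1.3, -0.7], [0.8, 0.4], [-0.1, 0.4], [0.2, 0.4], [-0.6, -0.5], [-0.2, -0.9]]
[ 508.3 -138.4   64. ] [511. 287.]
[ 508.4 -137.8   49.1] [471. 242.]
```

```bash
python3 -m crank '{"linear":[[2,0,0],[0.3,0,3],[0.3,0,3],[0.2,0,2],[0.2,0,2],[0.2,0,2],[0.2,0,2],[0.1,0,1],[0.1,0,1],[0.1,0,1],[0,0,0],[0,0,0]],"rotation":[[0,-4.6,0],[0,0,0],[0,0,0],[0,0,0],[0,0,0],[0,0,0],[0,0,0],[0,0,0],[0,0,0],[0,0,0],[0,0,0],[0,0,0]],"gripper":[0,0,0,0,0,0,0,0,0,0,0,0]}'
python3 - <<'E'
from h import *
st(); snap('wrist','w4',['tip_round']); st(); snap('side','s4');st()
a=cv2.imread('pics/w4.png')
cv2.imwrite('pics/w4c.png',cv2.resize(a[215:305,340:500],None,fx=5,fy=5,interpolation=cv2.INTER_CUBIC))
E
```

```text
t: 7.35
eef_pos: [517.3, -71.5, 89.6]
eef_rot: [[-0.192, -0.981, 0.016], [-0.978, 0.192, 0.079], [-0.08, -0.0, -0.997]]
wrist_force: [-1.1, -2.9, 4.6]
opening: 0.005
t 7.35 pos [517.3 -71.5  89.6] x [-0.192 -0.978 -0.08 ] z [ 0.016  0.079 -0.997] F [-1.1 -2.9  4.6] op 0.01
wrist tip_round 0.63 [ 507.  -140.8   53.4]
t 7.45 pos [517.3 -71.6  89.7] x [-0.192 -0.978 -0.08 ] z [ 0.016  0.079 -0.997] F [-1.3 -2.3  5.1] op 0.0
t 7.5 pos [517.3 -71.5  89.6] x [-0.192 -0.978 -0.08 ] z [ 0.016  0.079 -0.997] F [-0.4 -2.8  4.2] op 0.0
```

View pics/w4c.png

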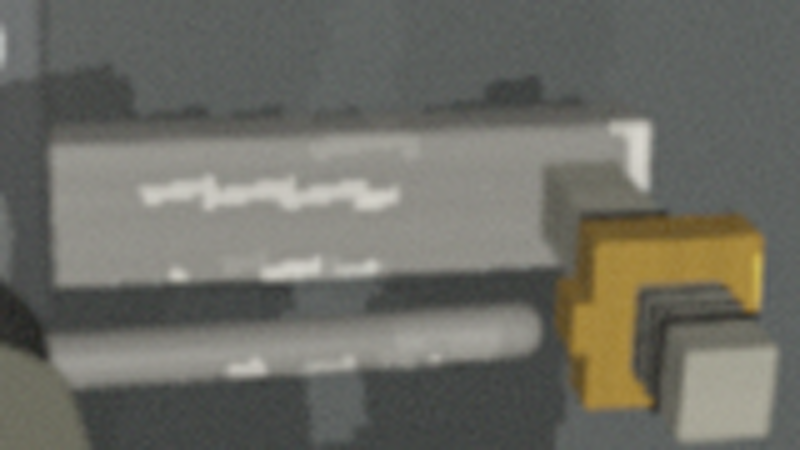

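```bash
cat > tipz.py <<'E'
from fit import *
def tipz(tag,obs,tipuv,my,zc0=47,sq=False):
    p=fit(tag,True,obs,[579,-22,np.radians(-97.3)],zc0)
    d=np.load(f'pics/{tag}.npz');T=d['T'].copy();K=d['K'];T[:3,3]+=p[4:7];T[:3,:3]=Rn.from_rotvec(p[7:10]).as_matrix()@T[:3,:3]
    cc,s=np.cos(p[2]),np.sin(p[2])
    def f(z):
        r=-55+np.sqrt(180**2-(64-z[0])**2); m=(-55,r) if sq else (r,-55)
        return project(T,K,[p[0]+cc*m[0]-s*m[1],p[1]+s*m[0]+cc*m[1],z[0]],True)-tipuv
    r=least_squares(f,[55.]); print('tip z',r.x.round(2),'res',r.fun.round(2),'above mark',(r.x-p[3]).round(2))
E
python3 - <<'E'
from tipz import *
def c(u,v): return np.array([340+(u+.5)/5-.5,215+(v+.5)/5-.5])
obs=[(c(688,348),(135,-50,72,0)),(c(778,344),(145,-50,72,0)),(c(677,440),(135,-60,72,0)),(c(772,438),(145,-60,72,0)),
(c(596,243),(130,-45,4,1)),(c(763,236),(150,-45,4,1)),(c(587,410),(130,-65,4,1)),
(c(580,220),(130,-45,-4,1)),(c(742,214),(150,-45,-4,1))]
tipz('w4',obs,c(542,328),-55)
def c(u,v): return np.array([340+(u+.5)/5-.5,215+(v+.5)/5-.5])
obs=[(c(615,266),(135,-50,72,0)),(c(703,257),(145,-50,72,0)),(c(613,350),(135,-60,72,0)),(c(700,346),(145,-60,72,0)),
(c(526,172),(130,-45,4,1)),(c(683,162),(150,-45,4,1)),(c(520,327),(130,-65,4,1)),
(c(513,156),(130,-45,-4,1)),(c(660,149),(150,-45,-4,1))]
tipz('w3',obs,c(515,293),-55)
E
```

```text
w4 mount [578.3 -22.9] yaw -97.51 zc 49.31 sd [2.831 2.411 0.012 0.535] cam [-0.     -0.      0.3262 -0.001  -0.0026  0.    ]
[[0.0, 0.8], [-0.0, 0.4], [0.4, 0.1], [-0.9, -0.8], [0.3, 0.2], [0.6, -0.2], [-0.3, 0.0], [-0.2, -0.2], [0.1, -0.5]]
tip z [52.18] res [ 0.23 -0.18] above mark [2.87]
w3 mount [580.4 -22.4] yaw -98.09 zc 49.09 sd [2.932 2.5   0.013 0.575] cam [-1.0000e-04 -0.0000e+00 -1.3994e+00  1.9000e-03 -3.0000e-03  0.0000e+00]
[[1.1, 0.2], [-0.3, 0.7], [0.2, -0.1], [-1.3, -0.7], [0.8, 0.4], [-0.1, 0.4], [0.2, 0.4], [-0.6, -0.5], [-0.2, -0.9]]
tip z [65.03] res [ 0.2  -0.15] above mark [15.93]
```

```bash
python3 -m crank '{"linear":[[0,0,0.5],[0,0,0.5],[0,0,0.5],[0,0,0],[0,0,0],[0,0,0]],"rotation":[[0,0,0],[0,0,0],[0,0,0],[0,0,0],[0,0,0],[0,0,0]],"gripper":[0,0,0,0,0,0]}'
python3 - <<'E'
from h import *
st(); snap('wrist','w5',['tip_round']); st()
a=cv2.imread('pics/w5.png')
cv2.imwrite('pics/w5c.png',cv2.resize(a[215:305,340:500],None,fx=5,fy=5,interpolation=cv2.INTER_CUBIC))
E
```

```text
t: 8.0
eef_pos: [517.3, -71.6, 88.2]
eef_rot: [[-0.192, -0.981, 0.016], [-0.978, 0.193, 0.079], [-0.08, -0.0, -0.997]]
wrist_force: [-1.5, -2.7, 4.8]
opening: 0.006
t 8.0 pos [517.3 -71.6  88.2] x [-0.192 -0.978 -0.08 ] z [ 0.016  0.079 -0.997] F [-1.5 -2.7  4.8] op 0.01
wrist tip_round 0.65 [ 508.1 -139.8   49.1]
wrist tip_round 0.55 [ 507.9 -138.5   49.7]
t 8.1 pos [517.3 -71.6  88.2] x [-0.192 -0.978 -0.08 ] z [ 0.016  0.079 -0.997] F [-2.2 -2.2  6.2] op 0.01
```

View pics/w5c.png

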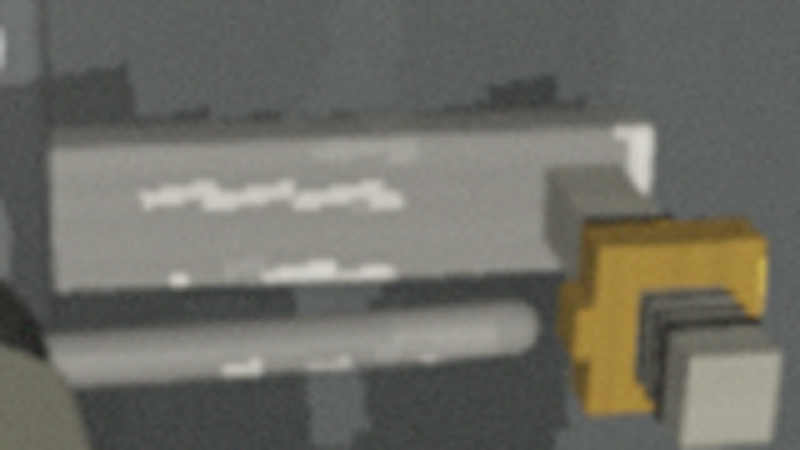

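Run:
```python
from tipz import *
def c(u,v): return np.array([340+(u+.5)/5-.5,215+(v+.5)/5-.5])
obs=[(c(690,353),(135,-50,72,0)),(c(782,349),(145,-50,72,0)),(c(680,446),(135,-60,72,0)),(c(776,443),(145,-60,72,0)),
(c(597,246),(130,-45,4,1)),(c(767,239),(150,-45,4,1)),(c(587,415),(130,-65,4,1)),
(c(581,222),(130,-45,-4,1)),(c(745,216),(150,-45,-4,1))]
tipz('w5',obs,c(540,324),-55)
```

```text
w5 mount [578.9 -22.5] yaw -97.53 zc 49.19 sd [2.818 2.402 0.012 0.53 ] cam [ 0.     -0.     -0.5565 -0.0007 -0.0028 -0.    ]
[[0.2, 0.7], [-0.0, 0.3], [0.3, 0.1], [-1.0, -0.7], [0.4, 0.1], [0.4, -0.2], [-0.1, -0.0], [-0.2, -0.1], [0.1, -0.4]]
tip z [50.32] res [-0.19  0.15] above mark [1.13]
```

```bash
python3 -m crank '{"linear":[[0,0,0.3],[0,0,0],[0,0,0],[0,0,0],[0,0,0],[0,0,0],[0,0,0],[0,0,0],[0,0,0],[0,0,0],[0,0,0],[0,0,0]],"rotation":[[0,0,0],[0,0,0],[0,0,0],[0,0,0],[0,0,0],[0,0,0],[0,0,0],[0,0,0],[0,0,0],[0,0,0],[0,0,0],[0,0,0]],"gripper":[0,0,0,0,0,0,0,0,0,0,0,0]}'
python3 - <<'E'
from h import *
st(); snap('wrist','w6',['tip_round','mark_round']); st()
E
python3 -m crank '{"linear":[[0,0,0],[0,0,0],[0,0,0],[0,0,-3],[0,0,-3],[0,0,-3],[0,0,-4],[0,0,-5],[0,0,-10],[0,0,-10],[0,0,0],[0,0,0]],"rotation":[[0,0,0],[0,0,0],[0,0,0],[0,0,0],[0,0,0],[0,0,0],[0,0,0],[0,0,0],[0,0,0],[0,4.6,0],[0,0,0],[0,0,0]],"gripper":[0,0,0,0,0,0,0,0,0,0,0,0]}'
python3 - <<'E'
from h import *
st(); snap('side','s7',['tip_round','pad_round','tip_square','pad_square']); st()
a=cv2.imread('pics/s7.png')
cv2.imwrite('pics/s7c.png',cv2.resize(a[215:335,270:430],None,fx=5,fy=5,interpolation=cv2.INTER_CUBIC))
E
```

```text
t: 9.1
eef_pos: [517.3, -71.6, 87.9]
eef_rot: [[-0.192, -0.981, 0.016], [-0.978, 0.193, 0.078], [-0.08, -0.0, -0.997]]
wrist_force: [-1.2, -3.5, 5.1]
opening: 0.001
t 9.1 pos [517.3 -71.6  87.9] x [-0.192 -0.978 -0.08 ] z [ 0.016  0.078 -0.997] F [-1.2 -3.5  5.1] op 0.0
wrist tip_round 0.72 [ 510.7 -138.6   49.7]
t 9.25 pos [517.3 -71.6  87.9] x [-0.192 -0.978 -0.08 ] z [ 0.016  0.078 -0.997] F [-1.7 -3.5  6. ] op 0.01
t: 10.25
eef_pos: [517.4, -72.5, 126.3]
eef_rot: [[-0.188, -0.982, 0.001], [-0.982, 0.188, 0.001], [-0.001, -0.001, -1.0]]
wrist_force: [0.5, -0.3, 0.7]
opening: 0.003
t 10.25 pos [517.4 -72.5 126.3] x [-0.188 -0.982 -0.001] z [ 0.001  0.001 -1.   ] F [ 0.5 -0.3  0.7] op 0.0
side tip_round 0.68 [ 506.1 -138.9   63.1]
side pad_round 0.8 [516.2 -64.9  77.2]
side tip_square 0.76 [710.1  15.7  67. ]
side pad_square 0.95 [638.6  24.4  82. ]
side pad_square 0.71 [ 658.9 -131.1   -2. ]
t 10.5 pos [516.2 -75.5 125.3] x [-0.195 -0.981 -0.001] z [-0.001  0.001 -1.   ] F [-1.1  0.6  0.2] op 0.01
```

View pics/s7c.png

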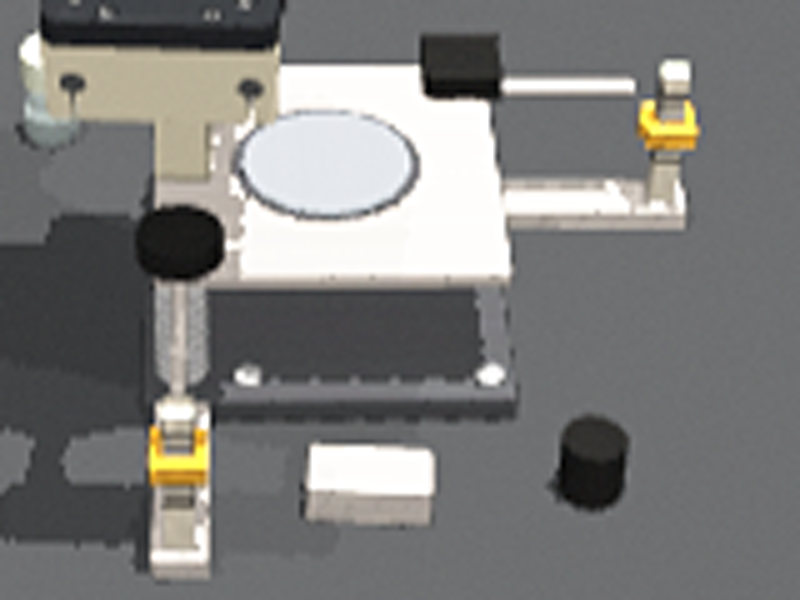

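```bash
python3 -m crank '{"linear":[[0,0,0],[0,0,0],[0,0,0],[0,0,0],[0,0,0],[0,0,0],[0,0,0],[0,0,0],[0,0,0],[0,0,0],[0,0,0],[0,0,0]],"rotation":[[0,0,-7.1],[0,0,-7.1],[0,0,-7.1],[0,0,-7.1],[0,0,-7.1],[0,0,-7.1],[0,0,-7.1],[0,0,-7.1],[0,0,-7.1],[0,0,-7.1],[0,0,-7.1],[0,0,-7.1]],"gripper":[0,0,0,0,0,0,0,0,0,0,0,0]}'
python3 -m crank '{"linear":[[0,0,0],[0,0,0],[0,0,0],[0,0,0]],"rotation":[[0,0,-4.2],[0,0,-4.2],[0,0,0],[0,0,0]],"gripper":[0,0,0,0]}'
python3 - <<'E'
from h import *
st(); o=robot.get_obs(); R=o['eef_rot']; print(R.T@(np.array([639.5,26,106.5])-o['eef_pos']))
E
```

```text
t: 11.5
eef_pos: [516.3, -75.7, 125.4]
eef_rot: [[0.963, -0.27, -0.001], [-0.27, -0.963, 0.001], [-0.001, -0.001, -1.0]]
wrist_force: [-0.3, 0.0, -0.2]
opening: 0.006
t: 11.83
eef_pos: [516.3, -75.5, 125.4]
eef_rot: [[0.991, -0.135, -0.0], [-0.135, -0.991, 0.001], [-0.001, -0.001, -1.0]]
wrist_force: [-0.9, -0.1, -0.4]
opening: 0.006
t 11.83 pos [516.3 -75.5 125.4] x [ 0.991 -0.135 -0.001] z [-0.     0.001 -1.   ] F [-0.9 -0.1 -0.4] op 0.01
[ 108.359182   -117.22327043   18.91451161]
```

```bash
python3 -m crank '{"linear":[[18,-19.5,0],[18,-19.5,0],[18,-19.5,0],[18,-19.5,0],[18,-19.5,0],[18,-19.5,0],[0,0,7],[0,0,7],[0,0,5],[0,0,0],[0,0,0]],"rotation":[[0,0,0],[0,0,0],[0,0,0],[0,0,0],[0,0,0],[0,0,0],[0,0,0],[0,0,0],[0,0,0],[0,0,0],[0,0,0]],"gripper":[0,0,0,0,0,0,0,0,0,0,0]}'
python3 - <<'E'
from h import *
st(); snap('wrist','w8',['tip_square','mark_square']); st(); snap('side','s8',['pad_square'])
a=cv2.imread('pics/w8.png')
cv2.imwrite('pics/w8c.png',cv2.resize(a[215:305,340:500],None,fx=5,fy=5,interpolation=cv2.INTER_CUBIC))
a=cv2.imread('pics/s8.png')
cv2.imwrite('pics/s8c.png',cv2.resize(a[190:310,290:450],None,fx=5,fy=5,interpolation=cv2.INTER_CUBIC))
E
```

```text
t: 12.75
eef_pos: [638.0, 26.2, 106.1]
eef_rot: [[0.991, -0.132, -0.002], [-0.132, -0.991, -0.001], [-0.002, 0.001, -1.0]]
wrist_force: [0.2, 0.4, 0.2]
opening: 0.008
t 12.75 pos [638.   26.2 106.1] x [ 0.991 -0.132 -0.002] z [-0.002 -0.001 -1.   ] F [0.2 0.4 0.2] op 0.01
wrist tip_square 0.76 [705.6  15.5  64.1]
t 12.9 pos [638.9  26.8 106.9] x [ 0.991 -0.132  0.   ] z [ 0. -0. -1.] F [ 0.5 -0.5 -0. ] op 0.0
side pad_square 0.81 [638.6  27.2  82.7]
```

View pics/w8c.png

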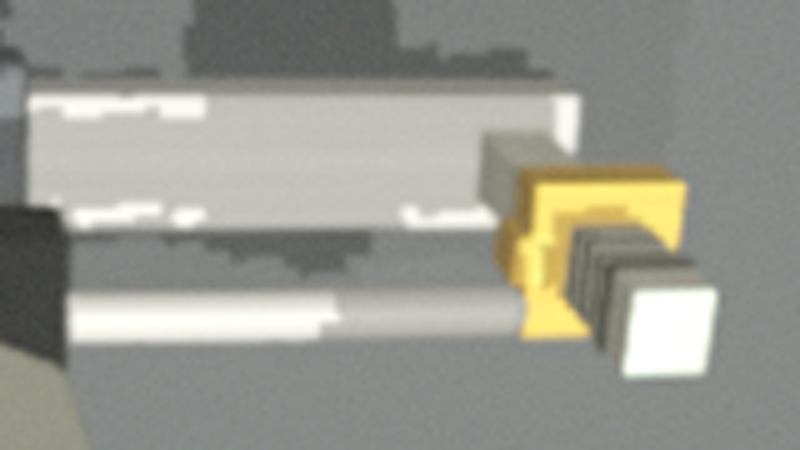

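View pics/s8c.png

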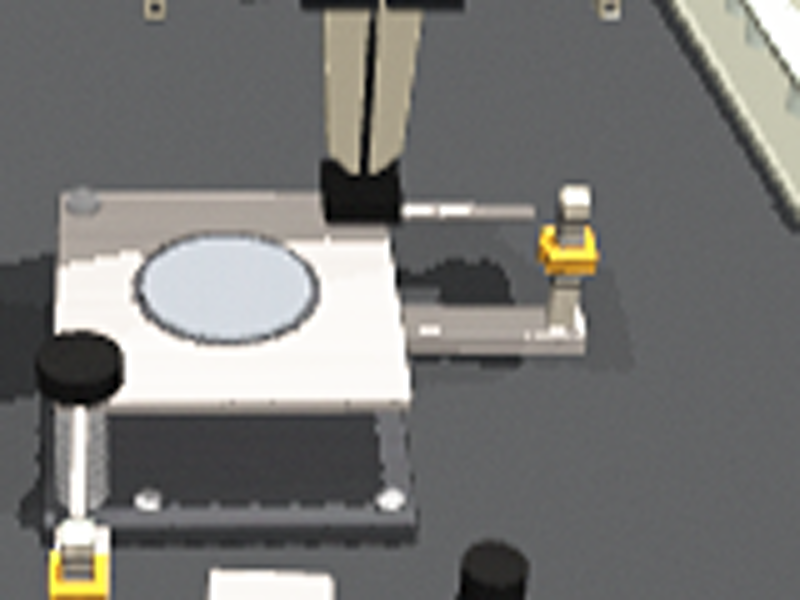

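View pics/w8.png

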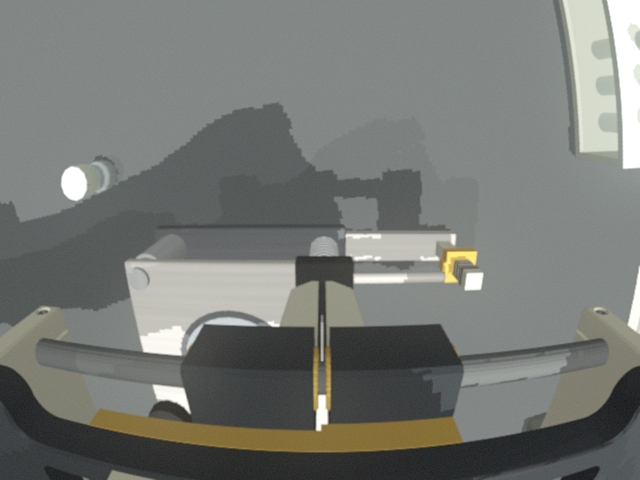

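Run:
```python
from tipz import *
def c(u,v): return np.array([340+(u+.5)/5-.5,215+(v+.5)/5-.5])
obs=[(c(632,285),(-60,135,72,0)),(c(717,288),(-60,145,72,0)),(c(622,377),(-50,135,72,0)),(c(709,375),(-50,145,72,0)),
(c(533,181),(-65,130,4,1)),(c(686,182),(-65,150,4,1)),(c(522,338),(-45,130,4,1)),
(c(520,167),(-65,130,-4,1)),(c(672,166),(-65,150,-4,1))]
tipz('w8',obs,c(524,314),0,45,True)
```

```text
w8 mount [576.4 -20.3] yaw -97.43 zc 45.83 sd [2.384 3.056 0.013 0.59 ] cam [ 0.     -0.     -2.7973  0.0034  0.004  -0.    ]
[[0.8, 1.2], [-0.1, 0.2], [0.4, -0.7], [-1.1, -0.9], [1.1, 0.7], [0.6, 0.3], [-0.2, 0.2], [-0.3, -0.6], [-1.3, -0.5]]
tip z [64.92] res [ 0.84 -0.64] above mark [19.09]
```

```bash
python3 -m crank '{"linear":[[2.5,0,0],[0.4,0,4],[0.3,0,3],[0.3,0,3],[0.2,0,2],[0.2,0,2],[0.2,0,2],[0.1,0,1],[0.1,0,1],[0,0,0.6],[0,0,0],[0,0,0]],"rotation":[[0,-5.9,0],[0,0,0],[0,0,0],[0,0,0],[0,0,0],[0,0,0],[0,0,0],[0,0,0],[0,0,0],[0,0,0],[0,0,0],[0,0,0]],"gripper":[0,0,0,0,0,0,0,0,0,0,0,0]}'
python3 - <<'E'
from h import *
st(); snap('wrist','w9',['tip_square','mark_square']); st(); snap('side','s9',['tip_square'])
a=cv2.imread('pics/w9.png')
cv2.imwrite('pics/w9c.png',cv2.resize(a[225:315,350:510],None,fx=5,fy=5,interpolation=cv2.INTER_CUBIC))
a=cv2.imread('pics/s9.png')
cv2.imwrite('pics/s9c.png',cv2.resize(a[215:275,350:430],None,fx=10,fy=10,interpolation=cv2.INTER_CUBIC))
E
```

```text
t: 14.0
eef_pos: [642.4, 27.0, 88.5]
eef_rot: [[0.986, -0.131, -0.099], [-0.13, -0.991, 0.013], [-0.1, -0.0, -0.995]]
wrist_force: [3.8, -2.7, 5.3]
opening: 0.001
t 14.0 pos [642.4  27.   88.5] x [ 0.986 -0.13  -0.1  ] z [-0.099  0.013 -0.995] F [ 3.8 -2.7  5.3] op 0.0
wrist tip_square 0.65 [706.1  16.5  52.2]
t 14.15 pos [642.4  27.   88.5] x [ 0.986 -0.13  -0.1  ] z [-0.099  0.013 -0.995] F [ 3.7 -1.4  6.7] op 0.01
side tip_square 0.87 [711.3  16.1  52.3]
side tip_square 0.69 [712.   20.1  46.6]
```

View pics/w9c.png

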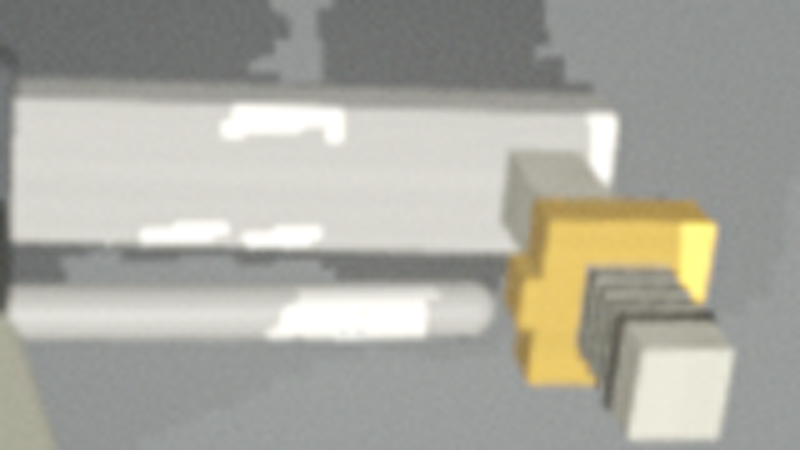

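View pics/s9c.png

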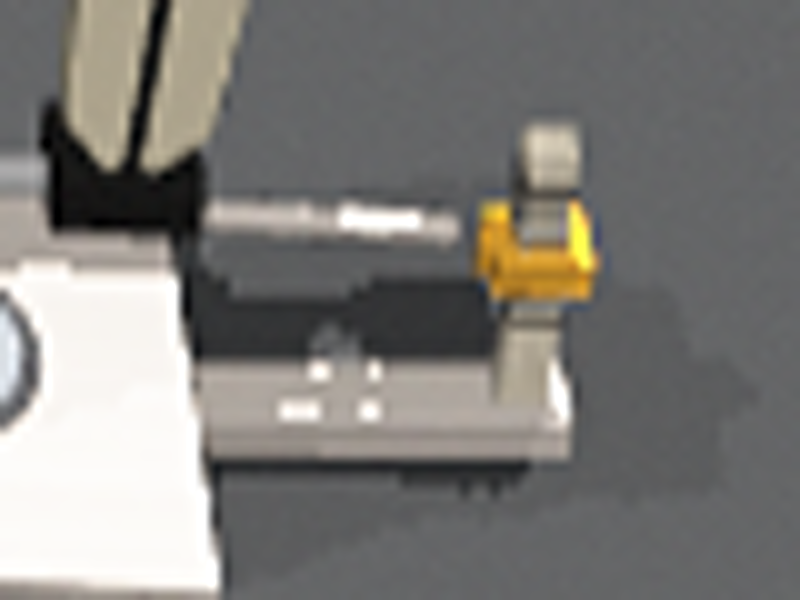

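Run:
```python
from tipz import *
def c(u,v): return np.array([350+(u+.5)/5-.5,225+(v+.5)/5-.5])
obs=[(c(636,347),(-60,135,72,0)),(c(735,348),(-60,145,72,0)),(c(627,441),(-50,135,72,0)),(c(721,440),(-50,145,72,0)),
(c(550,220),(-65,130,4,1)),(c(718,222),(-65,150,4,1)),(c(530,386),(-45,130,4,1)),
(c(537,200),(-65,130,-4,1)),(c(700,202),(-65,150,-4,1))]
tipz('w9',obs,c(493,308),0,45,True)
# side: expected pixel of tip at heights, crop coords
c_=robot.calibration('side');T=np.array(c_['pose']);K=[c_['fx'],c_['cx'],c_['cy']]
for m in [(578.5,-22,-97.4)]:
    cc,s=np.cos(np.radians(m[2])),np.sin(np.radians(m[2]))
    W=lambda x,y,z:[m[0]+cc*x-s*y,m[1]+s*x+cc*y,z]
    for z in (64,50.4,45.5): print(z,((project(T,K,W(-55,-55+np.sqrt(180**2-(64-z)**2),z),False)-[350,215])*10+4.5).round())
    for q in [(-45,130,49.5),(-45,130,41.5),(-45,150,49.5),(-45,150,41.5)]: print(q,((project(T,K,W(*q),False)-[350,215])*10+4.5).round())
```

```text
w9 mount [577.5 -22.7] yaw -97.05 zc 46.06 sd [2.303 2.932 0.012 0.553] cam [-0.000e+00  0.000e+00 -9.831e-01  9.000e-04  4.400e-03 -0.000e+00]
[[1.4, 0.5], [-0.2, 0.2], [0.2, -0.5], [-0.7, -0.6], [0.2, 0.6], [0.2, 0.5], [-0.2, 0.4], [-0.6, -0.5], [-0.5, -0.5]]
tip z [50.37] res [ 0.06 -0.04] above mark [4.3]
64 [476. 185.]
50.4 [467. 240.]
45.5 [462. 260.]
(-45, 130, 49.5) [501. 273.]
(-45, 130, 41.5) [497. 305.]
(-45, 150, 49.5) [601. 273.]
(-45, 150, 41.5) [597. 305.]
```

```bash
python3 -m crank '{"linear":[[0.1,0,1],[0.1,0,0.8],[0,0,0.5],[0,0,0.3],[0,0,0],[0,0,0]],"rotation":[[0,0,0],[0,0,0],[0,0,0],[0,0,0],[0,0,0],[0,0,0]],"gripper":[0,0,0,0,0,0]}'
python3 - <<'E'
from h import *
st(); snap('wrist','w10',['tip_square','mark_square']); st(); snap('side','s10',['tip_square'])
a=cv2.imread('pics/w10.png')
cv2.imwrite('pics/w10c.png',cv2.resize(a[225:315,350:510],None,fx=5,fy=5,interpolation=cv2.INTER_CUBIC))
a=cv2.imread('pics/s10.png')
cv2.imwrite('pics/s10c.png',cv2.resize(a[215:275,350:430],None,fx=10,fy=10,interpolation=cv2.INTER_CUBIC))
E
```

```text
t: 14.75
eef_pos: [642.5, 26.9, 86.1]
eef_rot: [[0.986, -0.131, -0.099], [-0.13, -0.991, 0.013], [-0.1, -0.0, -0.995]]
wrist_force: [4.3, -1.9, 6.8]
opening: 0.002
t 14.75 pos [642.5  26.9  86.1] x [ 0.986 -0.13  -0.1  ] z [-0.099  0.013 -0.995] F [ 4.3 -1.9  6.8] op 0.0
wrist tip_square 0.65 [707.4  16.6  50. ]
wrist mark_square 0.62 [706.   20.9  47.1]
t 14.9 pos [642.5  27.   86.1] x [ 0.986 -0.13  -0.1  ] z [-0.099  0.013 -0.995] F [ 3.7 -2.8  7.7] op 0.0
side tip_square 0.85 [708.7  17.7  49.6]
```

View pics/w10c.png

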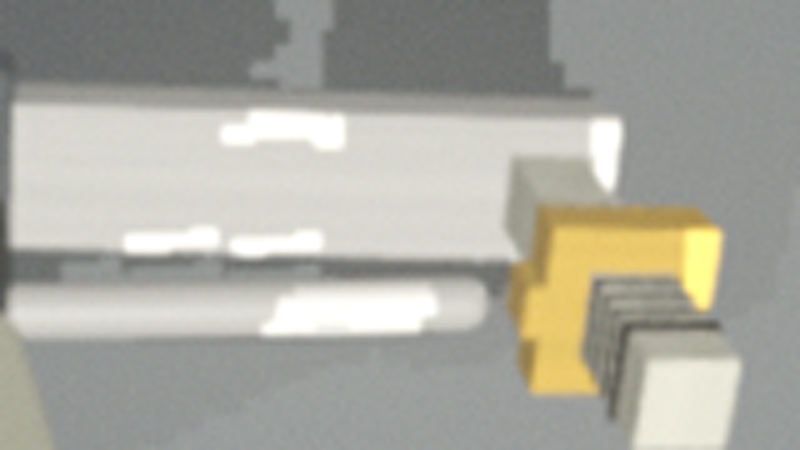

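View pics/s10c.png

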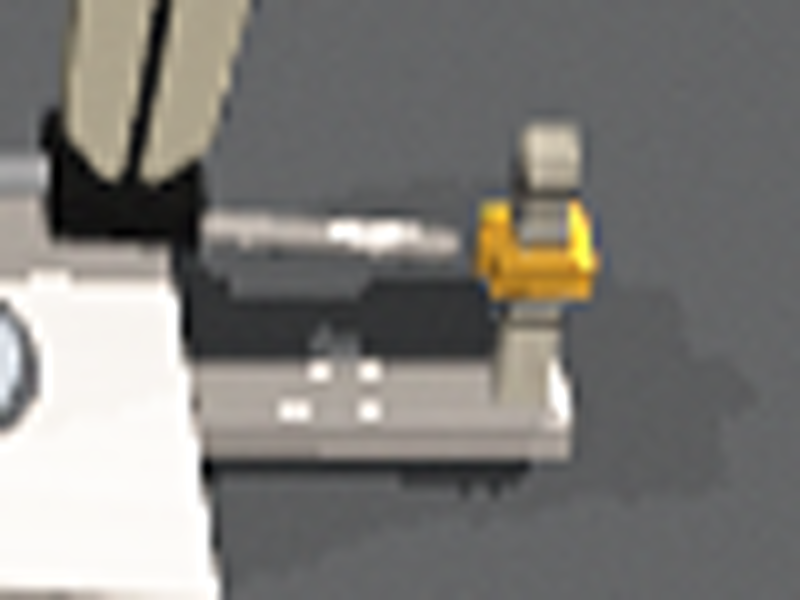

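Run:
```python
from tipz import *
def c(u,v): return np.array([350+(u+.5)/5-.5,225+(v+.5)/5-.5])
obs=[(c(642,356),(-60,135,72,0)),(c(742,357),(-60,145,72,0)),(c(632,451),(-50,135,72,0)),
(c(555,229),(-65,130,4,1)),(c(723,231),(-65,150,4,1)),(c(532,395),(-45,130,4,1)),
(c(541,208),(-65,130,-4,1)),(c(705,210),(-65,150,-4,1))]
tipz('w10',obs,c(488,303),0,45,True)
```

```text
w10 mount [577.7 -22.2] yaw -97.4 zc 46.45 sd [2.317 2.983 0.013 0.564] cam [-0.      0.     -0.2144  0.0006  0.0027 -0.    ]
[[1.1, 0.4], [-0.6, 0.1], [-0.0, -0.8], [0.1, 0.4], [0.3, 0.5], [-0.0, 0.4], [-0.5, -0.6], [-0.5, -0.4]]
tip z [47.18] res [-0.04  0.03] above mark [0.73]
```

```bash
python3 -m crank '{"linear":[[0,0,0.4],[0,0,0],[0,0,0],[0,0,0],[0,0,0],[0,0,0],[0,0,0],[0,0,0],[0,0,0],[0,0,0],[0,0,0],[0,0,0]],"rotation":[[0,0,0],[0,0,0],[0,0,0],[0,0,0],[0,0,0],[0,0,0],[0,0,0],[0,0,0],[0,0,0],[0,0,0],[0,0,0],[0,0,0]],"gripper":[0,0,0,0,0,0,0,0,0,0,0,0]}'
python3 - <<'E'
from h import *
st(); snap('side','s11',['tip_square','mark_square']); st()
a=cv2.imread('pics/s11.png')
cv2.imwrite('pics/s11c.png',cv2.resize(a[215:275,350:430],None,fx=10,fy=10,interpolation=cv2.INTER_CUBIC))
E
python3 -m crank '{"linear":[[0,0,0],[0,0,0],[0,0,0],[0,0,-3],[0,0,-3],[0,0,-3],[0,0,-4],[0,0,-5],[0,0,-10],[0,0,-10],[0,0,0],[0,0,0]],"rotation":[[0,0,0],[0,0,0],[0,0,0],[0,0,0],[0,0,0],[0,0,0],[0,0,0],[0,0,0],[0,0,0],[0,5.9,0],[0,0,0],[0,0,0]],"gripper":[0,0,0,0,0,0,0,0,0,0,0,0]}'
python3 -m crank '{"linear":[[0,0,-20],[0,0,-20],[0,0,-20],[0,0,0],[0,0,0]],"rotation":[[0,0,0],[0,0,0],[0,0,0],[0,0,0],[0,0,0]],"gripper":[0,0,0,0,0]}'
python3 - <<'E'
from h import *
st(); snap('side','s12',['tip_round','pad_round','tip_square','pad_square']); st()
a=cv2.imread('pics/s12.png')[:,:,:]
cv2.imwrite('pics/s12c.png',cv2.resize(a[130:450,220:500],None,fx=1.8,fy=1.8,interpolation=cv2.INTER_CUBIC))
E
```

```text
t: 16.0
eef_pos: [642.5, 26.9, 85.8]
eef_rot: [[0.986, -0.131, -0.099], [-0.13, -0.991, 0.013], [-0.1, -0.0, -0.995]]
wrist_force: [4.8, -1.9, 7.2]
opening: 0.006
t 16.0 pos [642.5  26.9  85.8] x [ 0.986 -0.13  -0.1  ] z [-0.099  0.013 -0.995] F [ 4.8 -1.9  7.2] op 0.01
side mark_square 0.46 [712.4  17.9  50.4]
t 16.15 pos [642.5  27.   85.7] x [ 0.986 -0.13  -0.1  ] z [-0.099  0.013 -0.995] F [ 3.7 -2.1  7.5] op 0.0
t: 17.15
eef_pos: [644.2, 27.0, 123.7]
eef_rot: [[0.992, -0.13, -0.001], [-0.13, -0.992, -0.0], [-0.001, 0.0, -1.0]]
wrist_force: [0.5, -1.3, -0.6]
opening: 0.007
t: 17.57
eef_pos: [645.8, 26.5, 183.3]
eef_rot: [[0.991, -0.131, -0.0], [-0.131, -0.991, 0.0], [-0.0, -0.0, -1.0]]
wrist_force: [0.3, 0.0, -0.7]
opening: 0.004
t 17.57 pos [645.8  26.5 183.3] x [ 0.991 -0.131 -0.   ] z [-0.  0. -1.] F [ 0.3  0.  -0.7] op 0.0
side tip_round 0.63 [ 507.4 -137.7   62.9]
side tip_round 0.51 [641.4  25.9  83.5]
side pad_round 0.69 [516.9 -65.1  78. ]
side tip_square 0.78 [711.4  17.1  69.8]
side pad_square 0.73 [638.9  26.2  81.2]
side pad_square 0.45 [711.6  17.8  48.4]
t 17.82 pos [644.6  26.5 181.6] x [ 0.991 -0.131 -0.002] z [-0.002 -0.    -1.   ] F [ 0.4  0.6 -0.2] op 0.01
```

View pics/s12c.png

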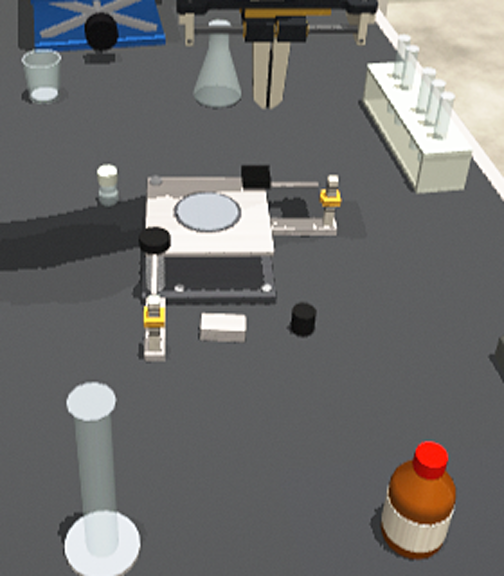

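View pics/s11c.png

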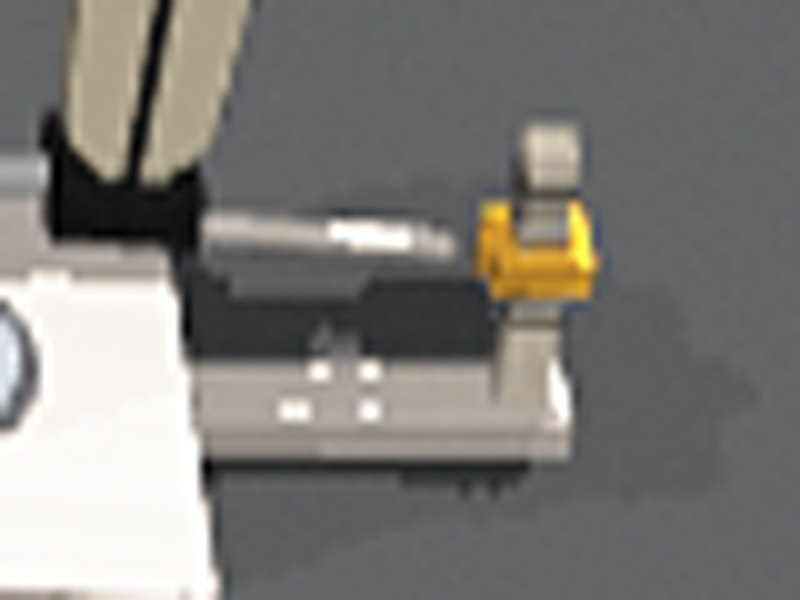

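Run:
```python
from h import *
st(); robot.hand_in(); st()
```

```text
t 17.82 pos [644.6  26.5 181.6] x [ 0.991 -0.131 -0.002] z [-0.002 -0.    -1.   ] F [ 0.4  0.6 -0.2] op 0.01
the job is handed in; nothing more can be done
the job is handed in; nothing more can be done
```

I pressed the round-pad corner and then the square-pad corner down to their brass collars with the closed fingertips. I held each there for just over a second and let it spring back up. I handed the job in at 17.8 s with the arm clear above the plate.

**Heights at the marks:**

| Corner | Collar mid-height | Spread of estimates | Pointer tip when held |
|---|---|---|---|
| Round | 49.4 mm | 48.9–49.9 mm | about 49–50 mm |
| Square | 45.8 mm | 45.3–46.5 mm | about 46–46.5 mm |

**Accuracy:** Each pointer was within about 1 mm of its mark and, as far as I could measure, did not pass its collar. The wrist-camera fits read up to 1 mm higher than the height worked out from how far the pad was pressed. I did not refit the wrist picture after the last 0.3–0.4 mm of each press, so those final heights come from the arm's position reading.

**Side camera:** At the square hold it agreed with the collar to about 1 mm, judged by eye. It could not check the round hold, because the scale post hides that tip.

**Last check:** The final side picture shows the plate level again and both pointers back at rest. The bystanders in view look unmoved by eye. The tip-finding network read the square pointer about 6 mm high at rest, although the picture shows it level.

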